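# Shoot the locked-back bolt of the store box

### The arm

A 6-joint arm with a two-finger parallel gripper is mounted at the origin on the work surface. World frame = base frame: x ahead of the robot, y to its left, z up, the work surface at z = 0. Lengths are in m, angles in rad, forces in N, time in s.
With the tool pointing down it reaches from about 0.325 to 0.9 m from the base axis. Payload 3.5 kg.
Tool frame: the origin (TCP) lies at the very end of the fingers, on their centre line; the grasp point (between the pads) lies 19 mm behind it (grip_depth is the distance from the TCP to the grasp point, in m); z points along the fingers, y is the line along which they close (so a half turn about z gives the same grasp; the last joint's range is limited). The gripper opens to 85 mm and grips with 20 to 120 N. Pads are 22 mm wide; open, the fingers measure 114 mm over their backs; the gripper's body (76 mm by 85 mm) begins 54 mm behind the grasp point. The pads swing forward as they close: fully open they stand 13 mm farther back than shut.
Start: joints at [-1.412, 0.276, -0.026, 1.268, 0, 1.467], TCP at [0.162, -0.604, 0.231] pointing down, gripper open.
Joint ranges: [-3.12, 3.12], [-0.85, 1.88], [-1.08, 1.24], [-1.95, 2.15], [-1.57, 1.53], [-3.14, 3.14]. Speed limits (rad/s): [2.57, 2.57, 3.14, 3.14, 3.14, 3.14].

### API

Orientations are given as [roll, pitch, yaw] about the fixed x, y, z axes, in that order (R = Rz(yaw) Ry(pitch) Rx(roll)).
In Python, from bench import move_to, line_to, set_joints, open_jaws, grasp, sleep, inverse_kinematics, read_camera, PlanningError, close_job, get_clock, get_joint_pos, get_dq, get_joint_torque, get_tool_pos, get_tool_rot, get_wrist_force, get_ft_torque, get_gripper_width, get_grip_force, grip_depth gives the robot as it stands. Calls block until the motion is done:
- move_to(position, orientation): joint-space move of the TCP to a pose.
- line_to(position, speed=0.15, rotation=None, until_force=None): straight line of the TCP; rotation=None keeps the orientation; speed is the mean speed in m/s. With until_force (N) it stops when the force on the tool has changed by that much, and returns True; else False.
- set_joints(angles): joint-space move.
- open_jaws() and grasp(effort=None): open the fingers fully, or close them until they stop; effort is the grip in N (None keeps the last).
- sleep(seconds).
- inverse_kinematics(position, orientation): joint angles nearest the present ones, or None.
- read_camera(name): name is "side" or "top" or "wrist"; returns a dict with "image" (480x640x3 uint8, blue, green, red), "mtx" (3x3 intrinsics, pixels), "rvec" (rotation vector, rad) and "tvec" (3), from world to camera coordinates, as OpenCV has them; the wrist camera has in their place "hand_eye" (4x4, takes a point from camera to tool coordinates, whose origin is the TCP and whose axes are the flange's). Camera axes: x right, y down, z forward; pixel columns grow to the right and rows downward; lengths in m; the calibration is good to about 2 mm. The wrist camera is an equidistant fisheye: a pixel r from the principal point sees the ray r / f radians off the axis. A picture is of the moment at which its call begins: read the wrist's pose just before it. There is no depth.
A pose or a line that the arm cannot do raises PlanningError and nothing moves.
- close_job(): hands the job in; it is judged then, once.
Readings, each from a call of its own:
- get_clock(): time.
- get_joint_pos(): joint angles.
- get_dq(): joint speeds.
- get_joint_torque(): joint torques, N m.
- get_tool_pos(): TCP position.
- get_tool_rot(): TCP orientation.
- get_wrist_force(): force on the tool from outside, world axes, zero at the start.
- get_ft_torque(): the same for the moment, N m.
- get_gripper_width(): finger opening in m.
- get_grip_force(): force on a finger pad.
Only numpy, scipy, OpenCV 4.12 (cv2) and the standard library are available. Lean on these libraries where they do the work, as an engineer would, in place of code of your own. Each camera call takes 0.05 s, during which the arm holds its last target. There are 200 camera calls.

### The job

Bolt the shut hatch of the green store box. First slide the lock bar out (away from the bolt's handle) until it stops, and leave it out, then lift the bolt's handle out of its notch, slide the bolt fully home until it comes up against its stop, and drop the handle into the notch there; let go and leave everything else on the box and the bench where it is.

Things in the scene. Friction and masses are not known exactly. Their poses are not given: they have to be found in the camera images.
- box: green steel store box, 220 (x) x 440 (y) x 125 mm high, fixed to the bench; origin at the centre of its underside, z up, x from its front face (nearest the robot, with the bolt) to its back, y along its front. All directions given here are the box's own. On the lid near the front edge lies a barrel bolt, its axis along y at x -72 mm, 149 mm above the origin
- rail (a point): middle of a fixed steel grab rail, a 16 mm tube along y, 410 mm long, its centre 244 mm above the bench, on a post at each end (y -205, +205 mm). It passes right over knob and lug, so a gripper cannot come straight down on them: lean it back towards the robot by about 45 degrees, so that it points down and ahead (+x) beneath the rail
- knob (a point): centre of the round steel knob, 20 mm across, on the end of the bolt's handle, an 8 mm rod square to the bolt. The knob's centre is 68 mm from the bolt's axis; with the handle down it is level with the axis, in front of it (-x), 30 mm clear of the box's front face with only the bench beneath
- bolt (a joint): how far the bolt has slid to +y (m); 0 = drawn, as found, give or take 2.5 mm. It rubs with about 2.5 N and stays where it is left. Fully home is 0.038 to 0.058: this differs from box to box and is not reported
- handle (a joint): how far the handle is turned up about the bolt's axis (rad): 0 = level, down in a notch; grows as the knob rises; stops at 1.0; falls by its own weight. Between the two notches it rests on a level shelf, 20 to 28 mm in front of the axis, at about 0.3, and slides freely above 0.4 (0.46 is ample)
- open_notch (a point): centre of the open notch, on the bolt's axis, where the handle lies as found. The shot notch is alike and lies 38 to 58 mm further to +y; the rod has 2.5 mm play to either side in a notch. Just past the shot notch is a tall stop, reaching 34 mm above the axis: the raised handle runs against it when 2.5 mm past that notch's middle, and a light pull back centres it
- lug (a point): centre of the lock bar's upright lug, a dark steel block 12 (x) x 10 (y) x 26 mm high, about 70 mm to -y of the knob and 20 mm higher. The lock bar is a flat bar sliding along y in two guides; its tongue lies across the top of the handle's rod and keeps it down in the open notch
- lock_bar (a joint): how far the lock bar is slid out towards -y (m): 0 = fully in, from 0.018 its tongue is clear of the handle, 0.032 = end stop. Found at 0 to 0.005. It rubs with about 2.5 N and stays where it is left
- screw_jar: a closed glass jar, 60 mm across, 85 mm high, standing on the lid behind the bolt; origin under its centre; not part of the job
- paint_tin: a paint tin, 72 mm across, 90 mm high, standing on the lid behind the bolt; origin under its centre; not part of the job
- padlock: a brass padlock lying flat, 70 x 46 x 18 mm, standing on the lid behind the bolt; origin under its centre; not part of the job
- screwdriver: a screwdriver lying on the bench; not part of the job
- wrench: a spanner lying on the bench; not part of the job
- tape_measure: a tape measure, 68 x 36 x 62 mm; not part of the job
- oil_bottle: a plastic oil bottle, 64 mm across, 160 mm high; not part of the job

How it is judged:
By the outcome, as a careful person would: the job done as asked, in the order asked, and still so for the second after the job is handed in, with the robot touching nothing.
It also fails if it takes over 45 s, if anything falls off the work surface, if the arm or the gripper's body presses on something with over 40 N, if the wrist force passes 120 N, or if a joint passes its speed limit or range.

## Working session

There is one attempt and no reset: what is moved stays moved. The work goes in short steps, each a Python script; the robot and the scene stay as the last script left them, time stands still between calls to the robot, and variables do not carry over. Pictures are saved under pics/ and viewed, at most 10 in all, crops included, and the job is handed in when it is done.

```bash
ls; mkdir -p pics; python3 - <<'E'
from bench import *
import cv2,numpy as np,pickle
d={}
for n in("side","top"):
    d[n]=read_camera(n); cv2.imwrite(f"pics/{n}0.png",d[n]["image"])
    R=cv2.Rodrigues(d[n]["rvec"])[0]; print(n,-R.T@d[n]["tvec"].ravel(),R[2],d[n]["mtx"][0,0])
pickle.dump(d,open("cam.pkl","wb")); print(get_clock(),read_camera("wrist")["hand_eye"],grip_depth)
E
```

```text
pics
side [0.467404   1.13239556 0.82410953] [ 0.08844039 -0.85798995 -0.5059956 ] 457.1062634815502
top [5.12618433e-01 1.63088680e-04 1.36630974e+00] [ 0.03809175 -0.00204592 -0.99927215] 509.6544945127612
0.1 [[-5.05936047e-04 -9.64376666e-01 -2.64532398e-01  6.75414136e-02]
 [ 9.99999768e-01 -6.08532331e-04  3.05892402e-04 -9.78126994e-04]
 [-4.55972012e-04 -2.64532181e-01  9.64376751e-01 -1.42846670e-01]
 [ 0.00000000e+00  0.00000000e+00  0.00000000e+00  1.00000000e+00]] 0.0187
```

View pics/side0.png

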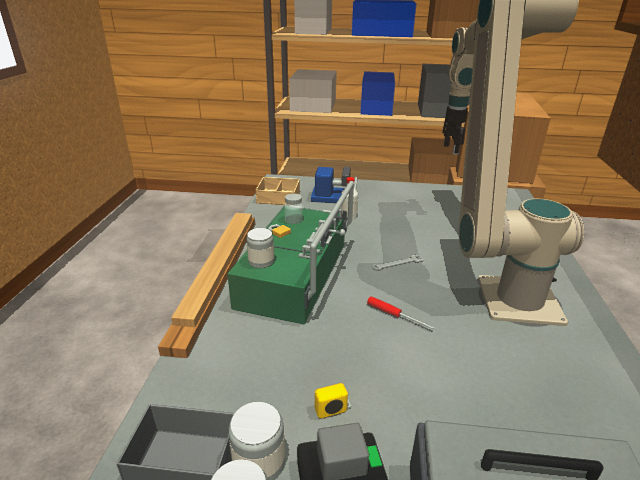

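View pics/top0.png

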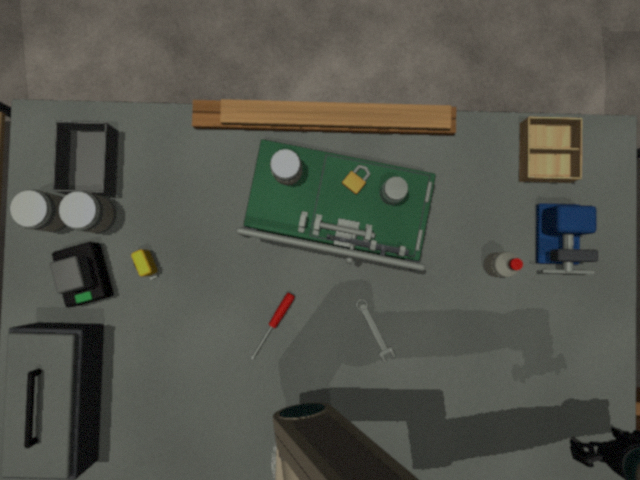

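The side view shows the green box with its rail facing the robot. In the top view the lid corners are near (262,140), (436,176), (422,262) and (245,232), the rail runs (240,233) to (424,268), and the knob is at about (350,260). Next I'll measure the box frame from the top view and then look closer with the wrist camera.

```bash
cat > h.py <<'E'
from bench import *
import cv2,numpy as np,pickle
from scipy.spatial.transform import Rotation as Ro
def ray(c,uv):
    R=cv2.Rodrigues(c["rvec"])[0]; n=cv2.undistortPoints(np.float64([[uv]]),c["mtx"],None).ravel()
    return -R.T@np.ravel(c["tvec"]), R.T@np.r_[n,1]
def onz(o,d,z): return o+d*(z-o[2])/d[2]
def wcam(name=None):
    p,r=get_tool_pos(),get_tool_rot(); c=read_camera("wrist")
    T=np.eye(4);T[:3,:3]=Ro.from_euler("xyz",r).as_matrix();T[:3,3]=p
    c["T"]=T@c["hand_eye"]
    if name: cv2.imwrite(f"pics/{name}.png",c["image"]); pickle.dump(c,open(name+".pkl","wb"))
    return c
def wray(c,uv):
    K=c["mtx"]; x=np.array([(uv[0]-K[0,2])/K[0,0],(uv[1]-K[1,2])/K[1,1]]); t=np.linalg.norm(x)
    d=np.r_[np.sin(t)*x/max(t,1e-9),np.cos(t)]; return c["T"][:3,3],c["T"][:3,:3]@d
def meet(rays):
    A=0;b=0
    for o,d in rays:
        d=d/np.linalg.norm(d);P=np.eye(3)-np.outer(d,d);A=A+P;b=b+P@o
    x=np.linalg.solve(A,b); return x,[np.linalg.norm(np.cross(x-o,d/np.linalg.norm(d))) for o,d in rays]
def ori(yaw,a):
    """tool z leaned a rad from straight down, pointing ahead along box x; tool x up/ahead"""
    R=Ro.from_euler("z",yaw).as_matrix(); z=R@[np.sin(a),0,-np.cos(a)]; y=-R@[0,1,0]; x=np.cross(y,z)
    return x,y,z,Ro.from_matrix(np.c_[x,y,z]).as_euler("xyz")
E
python3 - <<'E'
from h import *
c=pickle.load(open("cam.pkl","rb"))["top"]
hsv=cv2.cvtColor(c["image"],cv2.COLOR_BGR2HSV)
m=cv2.inRange(hsv,(50,90,30),(90,255,255)); m=cv2.morphologyEx(m,cv2.MORPH_CLOSE,np.ones((25,25)))
k=max(cv2.findContours(m,0,2)[0],key=cv2.contourArea)
P=np.array([onz(*ray(c,p[0]),.125)[:2] for p in k]).astype(np.float32)
r=cv2.minAreaRect(P); print(r)
for p in [(240,233),(424,268)]: print(onz(*ray(c,p),.244))
print("knob?",onz(*ray(c,(350,260)),.149))
for yaw in(-.19,):
  for a in (.8,1.0):
    x,y,z,e=ori(yaw,a); print(x,Ro.from_euler("xyz",get_tool_rot()).as_matrix()[:,0])
    for s in(1,-1):
      R=np.c_[s*x,s*y,z]; e=Ro.from_matrix(R).as_euler("xyz"); print(a,s,inverse_kinematics([.5,-.07,.16],e),inverse_kinematics([.43,-.05,.25],e))
E
```

```text
((0.6802284121513367, -0.04486711323261261), (0.4353899359703064, 0.21893563866615295), 80.14956665039062)
[0.58566759 0.1770503  0.244     ]
[ 0.51892578 -0.23020976  0.244     ]
knob? [ 0.5340324  -0.07255758  0.149     ]
[ 0.68416894 -0.13157926  0.71735609] [9.65922189e-01 2.58832570e-01 1.60119185e-04]
0.8 1 [-0.32256719 -0.28467971 -1.02901864  0.03086247  0.09496224  3.04895325] [-0.33747221 -0.63479389 -0.96790274  0.44314275  0.10560322  3.03846358]
0.8 -1 [-0.32256719 -0.28467971 -1.02901864  0.03086247  0.09496224 -0.09263941] [-0.33747221 -0.63479389 -0.96790274  0.44314275  0.10560322 -0.10312907]
[ 0.53057915 -0.1020409   0.84147098] [9.65922189e-01 2.58832570e-01 1.60119185e-04]
1.0 1 None None
1.0 -1 None None
```

```bash
python3 - <<'E'
from h import *
yaw=-.168
for kn in ([.534,-.072,.149],[.541,-.072,.179],[.548,-.03,.179],[.52,-.14,.169]):
  for s in (1,-1):
    ok=[]
    for a in np.arange(.6,1.1,.05):
      x,y,z,_=ori(yaw,a); e=Ro.from_matrix(np.c_[s*x,s*y,z]).as_euler("xyz")
      if inverse_kinematics(np.array(kn)+.017*z,e) is not None: ok.append(round(a,2))
    print(kn,s,ok)
x,y,z,e=ori(yaw,.7)
for i,(b) in enumerate(([.50,-.085,.22],[.48,-.14,.27])):
    if i==0: move_to([.36,-.25,.33],e)
    move_to(b,e); wcam(f"w{i}"); print(get_clock(),get_joint_pos())
E
```

```text
[0.534, -0.072, 0.149] 1 [np.float64(0.6), np.float64(0.65), np.float64(0.7), np.float64(0.75), np.float64(0.8), np.float64(0.85), np.float64(0.9)]
[0.534, -0.072, 0.149] -1 [np.float64(0.6), np.float64(0.65), np.float64(0.7), np.float64(0.75), np.float64(0.8), np.float64(0.85), np.float64(0.9)]
[0.541, -0.072, 0.179] 1 [np.float64(0.6), np.float64(0.65), np.float64(0.7), np.float64(0.75), np.float64(0.8), np.float64(0.85), np.float64(0.9), np.float64(0.95)]
[0.541, -0.072, 0.179] -1 [np.float64(0.6), np.float64(0.65), np.float64(0.7), np.float64(0.75), np.float64(0.8), np.float64(0.85), np.float64(0.9), np.float64(0.95)]
[0.548, -0.03, 0.179] 1 [np.float64(0.6), np.float64(0.65), np.float64(0.7), np.float64(0.75), np.float64(0.8), np.float64(0.85), np.float64(0.9), np.float64(0.95)]
[0.548, -0.03, 0.179] -1 [np.float64(0.6), np.float64(0.65), np.float64(0.7), np.float64(0.75), np.float64(0.8), np.float64(0.85), np.float64(0.9), np.float64(0.95)]
[0.52, -0.14, 0.169] 1 [np.float64(0.6), np.float64(0.65), np.float64(0.7), np.float64(0.75), np.float64(0.8), np.float64(0.85), np.float64(0.9), np.float64(0.95)]
[0.52, -0.14, 0.169] -1 [np.float64(0.6), np.float64(0.65), np.float64(0.7), np.float64(0.75), np.float64(0.8), np.float64(0.85), np.float64(0.9), np.float64(0.95)]
2.6833 [-0.37396472 -0.35110275 -0.85070658  0.38035962  0.13073786  2.98414024]
3.1417 [-0.5625908  -0.41141557 -0.76954646  0.55022817  0.24827313  2.8359287 ]
```

View pics/w0.png

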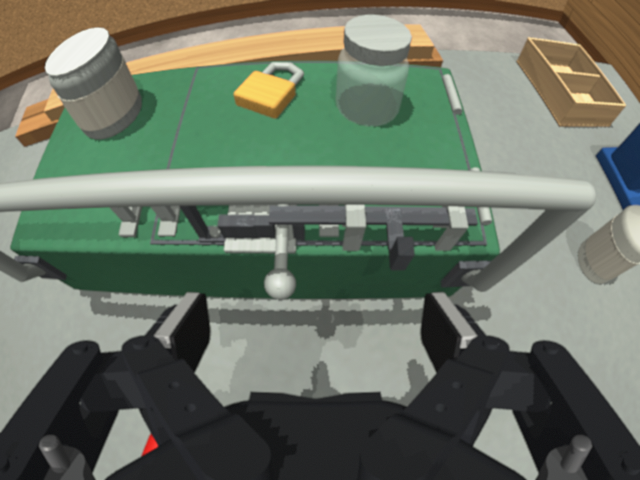

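View pics/w1.png

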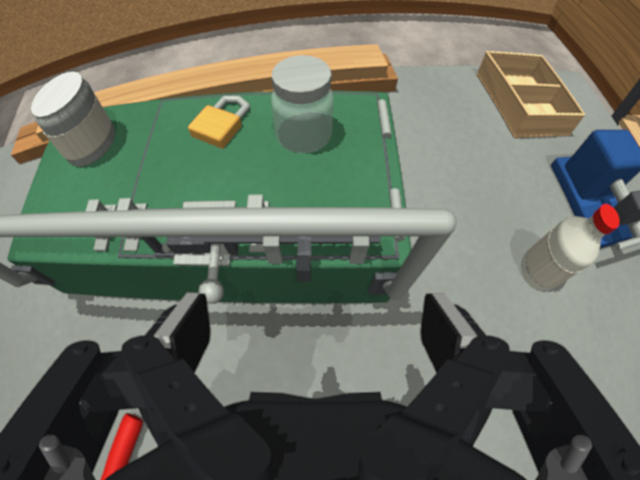

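w0 shows the knob at about (280,284) and the dark lug at about (401,250). In w1 they are at about (210,291) and (304,258), with the rail above both. I'll zoom in on both.

```bash
python3 - <<'E'
import cv2,numpy as np
a=cv2.imread("pics/w0.png")[195:305,225:425];b=cv2.imread("pics/w1.png")[200:310,160:360]
cv2.imwrite("pics/z.png",np.vstack([cv2.resize(i,None,fx=2.7*1.3,fy=2.7,interpolation=2) for i in(a,b)]))
E
```

```text
(no output)
```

View pics/z.png

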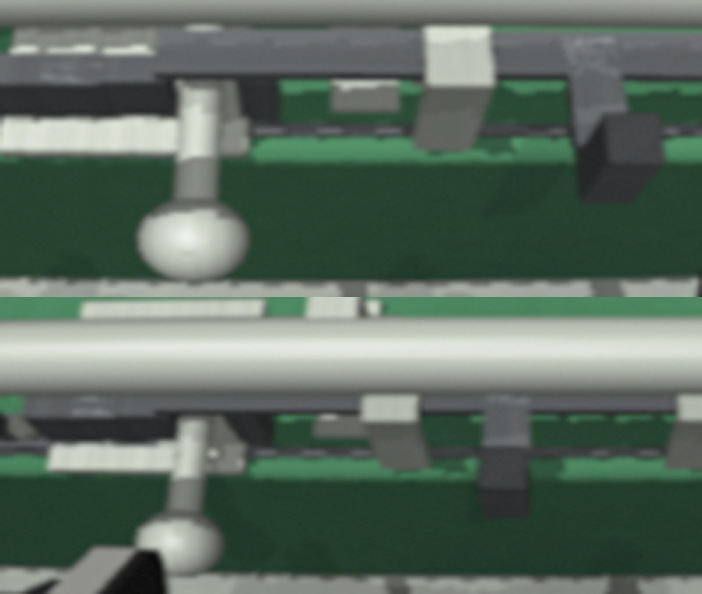

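```bash
python3 - <<'E'
from h import *
c0,c1=[pickle.load(open(f"w{i}.pkl","rb")) for i in(0,1)]
ct=pickle.load(open("cam.pkl","rb"))["top"]
B=Ro.from_euler("z",-.168).as_matrix()
K=None
g=lambda c,uv:wray(c,uv)
def kn(c,x0,y0,w=16):
    s=cv2.cvtColor(c["image"],cv2.COLOR_BGR2HSV)[y0-18:y0+19,x0-20:x0+21]
    m=((s[...,1]<60)&(s[...,2]>70)).astype(np.uint8)
    m=cv2.morphologyEx(m,cv2.MORPH_OPEN,cv2.getStructuringElement(2,(15,15)))
    q=max(cv2.findContours(m,0,2)[0],key=cv2.contourArea); (u,v),r=cv2.minEnclosingCircle(q); return (u+x0-20,v+y0-18),r
p0=kn(c0,280,284)
print(p0)
P0=p0[0]
def show(n,rs):
    x,e=meet(rs); print(n,x.round(4),"res",np.round(e,4),"box-dir",(B.T@x).round(4)); return x
for P1 in ((211,291),(212,290),(210,291)): k=show("knob",[wray(c0,P0),wray(c1,P1)])
show("lug top back",[wray(c0,(404.2,236.9)),wray(c1,(304,256))])
show("lug front bottom",[wray(c0,(397.4,269)),wray(c1,(304,280.7))])
# rail ends: middle line at the bend corners
show("rail -y",[wray(c0,(585,193)),wray(c1,(447,220))])
print("rail dir pts by plane .244:")
for c,uvs in((c0,[(30,196),(320,187),(560,192)]),(c1,[(30,225),(230,221),(420,221)])):
    Q=[onz(*wray(c,u),.244) for u in uvs]; print(np.round(Q,4).tolist(),np.arctan2(Q[2][0]-Q[0][0],-(Q[2][1]-Q[0][1])))
E
```

```text
((279.5, 285.11111068725586), 19.886892318725586)
knob [ 0.5352 -0.0677  0.1474] res [0.0005 0.0005] box-dir [0.539  0.0228 0.1474]
knob [ 0.5371 -0.0675  0.143 ] res [0.0009 0.0009] box-dir [0.5408 0.0232 0.143 ]
knob [ 0.5339 -0.0679  0.1515] res [0.0006 0.0006] box-dir [0.5377 0.0224 0.1515]
lug top back [ 0.5405 -0.1447  0.1793] res [0.0003 0.0003] box-dir [ 0.5571 -0.0522  0.1793]
lug front bottom [ 0.5294 -0.1423  0.1566] res [0. 0.] box-dir [ 0.5457 -0.0518  0.1566]
rail -y [ 0.521  -0.2261  0.2447] res [0.0001 0.0001] box-dir [ 0.5515 -0.1358  0.2447]
rail dir pts by plane .244:
[[0.5678, 0.0534, 0.244], [0.5419, -0.0938, 0.244], [0.5238, -0.2093, 0.244]] -0.16615717883403164
[[0.5666, 0.0422, 0.244], [0.5417, -0.1045, 0.244], [0.5234, -0.2099, 0.244]] -0.16983037354845992
```

```bash
cat >> h.py <<'E'
YAW=-.168
B=Ro.from_euler("z",YAW).as_matrix()
def F(p,back=0.,a=.85):
    "TCP world point for box-direction point p, moved back along the tool"
    return B@np.array(p)-back*ori(YAW,a)[2]
def box(): return (B.T@np.array(get_tool_pos())).round(4)
E
python3 - <<'E'
from h import *
c0,c1=[pickle.load(open(f"w{i}.pkl","rb")) for i in(0,1)]
for a,b in (((354.6,226.5),(271,245.6)),((349,250),(274.5,272))):
    x,e=meet([wray(c0,a),wray(c1,b)]); print("guide",(B.T@x).round(4),np.round(e,4))
e=ori(YAW,.85)[3]
grasp(20)
y0=-.018
move_to(F([.552,y0,.168],.09),e); print(get_clock(),get_joint_pos().round(2) if hasattr(get_joint_pos(),'round') else get_joint_pos(),get_gripper_width())
w=wcam("w2")
E
```

```text
guide [ 0.5743 -0.0256  0.1586] [0.0001 0.0001]
guide [ 0.5659 -0.0249  0.1307] [0.0037 0.0037]
4.3083 [-0.48 -0.48 -0.99  0.23  0.23  2.93] -5.787872908984437e-05
```

View pics/w2.png

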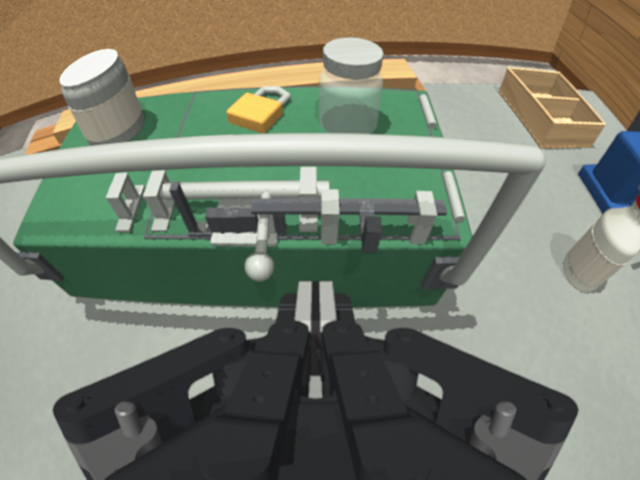

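The closed fingers, at (315,290), are lined up between the knob (259,267) and the lug (371,235). The way in is clear, so I'll go in and push the lug out.

```bash
python3 - <<'E'
from h import *
y0=-.018
print(line_to(F([.552,y0,.168]),speed=.08,until_force=12),box(),get_wrist_force())
h=line_to(F([.552,-.125,.168]),speed=.05,until_force=14)
print(h,box(),B.T@get_wrist_force(),get_clock())
y=box()[1]
line_to(F([.552,y+.012,.168]),speed=.08)
line_to(F([.552,y+.012,.168],.10),speed=.15)
move_to(F([.538,.0226,.149],.11),ori(YAW,.85)[3])
open_jaws(); print(get_gripper_width(),get_clock(),box())
wcam("w3")
E
```

```text
False [ 0.5521 -0.0181  0.1684] [ 0.18732459 -0.11419947 -0.64484505]
True [ 0.5518 -0.0622  0.1677] [1.8045574  3.89749316 1.30324634] 6.7417
0.0855264044816525 9.05 [0.4554 0.0226 0.2216]
```

View pics/w3.png

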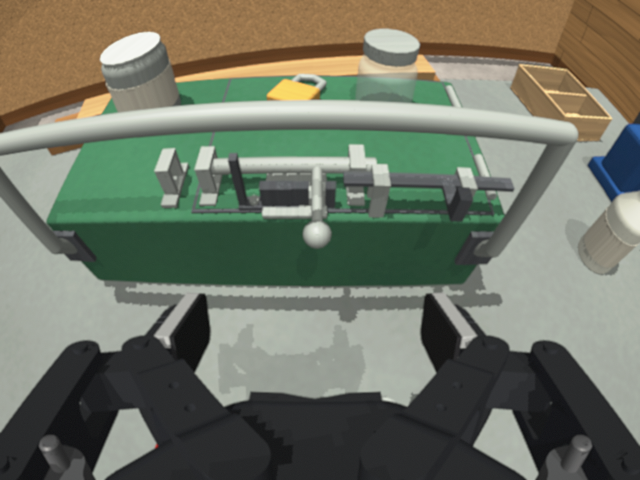

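```bash
python3 - <<'E'
from h import *
c=pickle.load(open("w3.pkl","rb"));c2=pickle.load(open("w2.pkl","rb"));c0=pickle.load(open("w0.pkl","rb"))
print("lug before/after",B.T@onz(*wray(c2,(371,235)),.169),B.T@onz(*wray(c,(458,200)),.169))
x,e=meet([wray(c0,(279.5,285)),wray(c2,(259,267)),wray(c,(317,235))]);print("knob",B.T@x,e)
def lugseg(c,x0,x1,y0,y1):
    im=c["image"][y0:y1,x0:x1].max(2); m=(im<75).astype(np.uint8)
    q=max(cv2.findContours(m,0,2)[0],key=cv2.contourArea); r=cv2.boundingRect(q); return r[0]+x0,r[1]+y0,r[2],r[3]
print(lugseg(c2,355,390,210,255),lugseg(c,440,480,175,222))
E
```

```text
lug before/after [ 0.55109434 -0.05168276  0.169     ] [ 0.55530192 -0.0798718   0.169     ]
knob [0.53773355 0.02229609 0.14991652] [np.float64(0.00016403992185039958), np.float64(0.00018002527842484907), np.float64(0.0002135181671686698)]
(355, 218, 35, 37) (440, 186, 40, 36)
```

```bash
cat >> h.py <<'E'
KX,KZ,L=.5378,.1495,.068
def kp(th,y): return F([KX+L*(1-np.cos(th)),y,KZ+L*np.sin(th)],-.0187)
E
python3 - <<'E'
from h import *
line_to(kp(0,.0223),speed=.1,until_force=12); print(box(),get_wrist_force())
grasp(40); print("w",get_gripper_width(),get_grip_force(),box(),B.T@get_wrist_force())
if .014<get_gripper_width()<.023:
    for th in (.16,.32,.48): line_to(kp(th,.0223),speed=.05); print(th,box(),(B.T@get_wrist_force()).round(1))
    print(get_gripper_width(),get_clock())
    wcam("w4")
E
```

```text
[0.5518 0.0223 0.1375] [0.5121337  0.89667092 0.04714536]
w 0.017266386191672454 38.81063103675842 [0.5518 0.0222 0.1373] [-3.92537381 -0.67744758  3.7118973 ]
0.16 [0.5524 0.0222 0.1477] [ 1.9 -1.2 -2.6]
0.32 [0.5549 0.0222 0.1582] [-0.8 -1.3 -2.1]
0.48 [0.5603 0.0223 0.1696] [ 0.2 -2.5 -1.4]
0.01745771932543365 12.275
```

View pics/w4.png

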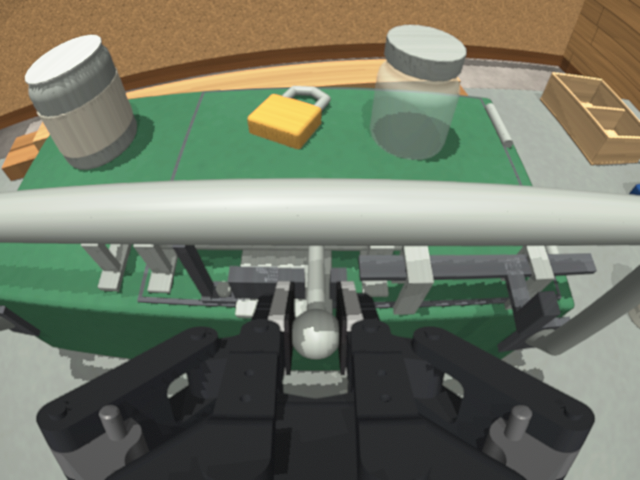

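The knob, at (316,333), is still between the pads after the lift and the rod points back to the bolt. I'll check its height with a ray while starting the slide.

```bash
python3 - <<'E'
from h import *
c=pickle.load(open("w4.pkl","rb")); o,d=wray(c,(316,333)); 
for z in (.16,.17,.18,.19): print(B.T@onz(o,d,z))
h=line_to(kp(.48,.0223+.070),speed=.04,until_force=12); b=box()
print(h,b,(B.T@get_wrist_force()).round(1),get_gripper_width(),get_clock())
E
```

```text
[0.54972015 0.02290179 0.16      ]
[0.54631202 0.02293667 0.17      ]
[0.5429039  0.02297154 0.18      ]
[0.53949577 0.02300641 0.19      ]Traceback (most recent call last):
  File "<stdin>", line 4, in <module>
bench.PlanningError: the arm cannot follow that straight line within its joint ranges
```

```bash
python3 - <<'E'
from h import *
def P(th,y,a): return F([KX+L*(1-np.cos(th)),y,KZ+L*np.sin(th)],-.0187,a)
for a in (.65,.7,.75,.8,.85,.9):
    for th in (.48,0):
        r=[]
        for dy in (0,.03,.045,.055,.06,.065,.07):
            q=inverse_kinematics(P(th,.0223+dy,a),ori(YAW,a)[3]); r.append(None if q is None else (round(q[2],2),round(q[5],2)))
        print(a,th,r)
for yw in (-.1,-.25):
  z=ori(yw,.85)[2]; print(yw,[inverse_kinematics(B@[KX+L*(1-np.cos(.48)),.0223+dy,KZ+L*np.sin(.48)]+.0187*z,ori(yw,.85)[3]) for dy in (0,.065)])
E
```

```text
0.65 0.48 [(np.float64(-0.81), np.float64(3.05)), (np.float64(-0.81), np.float64(3.12)), (np.float64(-0.81), np.float64(-3.14)), (np.float64(-0.8), np.float64(-3.11)), (np.float64(-0.8), np.float64(-3.1)), (np.float64(-0.8), np.float64(-3.09)), (np.float64(-0.8), np.float64(-3.08))]
0.65 0 [(np.float64(-0.87), np.float64(3.05)), (np.float64(-0.86), np.float64(3.12)), (np.float64(-0.86), np.float64(-3.14)), (np.float64(-0.86), np.float64(-3.11)), (np.float64(-0.85), np.float64(-3.1)), (np.float64(-0.85), np.float64(-3.09)), (np.float64(-0.85), np.float64(-3.08))]
0.7 0.48 [(np.float64(-0.85), np.float64(3.05)), (np.float64(-0.85), np.float64(3.12)), (np.float64(-0.85), np.float64(-3.14)), (np.float64(-0.84), np.float64(-3.12)), (np.float64(-0.84), np.float64(-3.1)), (np.float64(-0.84), np.float64(-3.09)), (np.float64(-0.84), np.float64(-3.08))]
0.7 0 [(np.float64(-0.91), np.float64(3.05)), (np.float64(-0.9), np.float64(3.12)), (np.float64(-0.9), np.float64(-3.14)), (np.float64(-0.89), np.float64(-3.11)), (np.float64(-0.89), np.float64(-3.1)), (np.float64(-0.89), np.float64(-3.09)), (n
[... 2009 characters left out ...]
-0.99), np.float64(-3.09))]
0.9 0 [(np.float64(-1.06), np.float64(3.06)), (np.float64(-1.05), np.float64(3.12)), (np.float64(-1.05), np.float64(-3.14)), (np.float64(-1.04), np.float64(-3.12)), (np.float64(-1.04), np.float64(-3.11)), (np.float64(-1.04), np.float64(-3.1)), (np.float64(-1.04), np.float64(-3.09))]
-0.1 [array([-0.33352515, -0.17117326, -0.96866426, -0.06302759,  0.17474052,
        2.98587675]), array([-0.14201859, -0.15375823, -0.95851472, -0.08352229,  0.0315637 ,
        3.11385188])]
-0.25 [array([-0.24287158, -0.1657135 , -0.96759083, -0.08106841, -0.00535542,
       -3.13688797]), array([-0.05385133, -0.13656355, -0.94321265, -0.07624118, -0.14694781,
       -3.01119577])]
```

```bash
cat >> h.py <<'E'
Y2=-.10; E2=ori(Y2,.85)[3]; Z2=ori(Y2,.85)[2]
def kq(th,y): return B@np.array([KX+L*(1-np.cos(th)),y,KZ+L*np.sin(th)])+.0187*Z2
def knob(): return (B.T@(np.array(get_tool_pos())-.0187*Z2)).round(4)
E
python3 - <<'E'
from h import *
line_to(kq(.48,.0223),speed=.02,rotation=E2)
print(knob(),(B.T@get_wrist_force()).round(1),get_gripper_width())
h=line_to(kq(.48,.0223+.068),speed=.04,until_force=12)
print(h,knob(),(B.T@get_wrist_force()).round(1),get_gripper_width(),get_clock())
E
```

```text
[0.5451 0.0231 0.1806] [-2.4  2.  -0.7] 0.017179771933114266
True [0.545  0.0755 0.18  ] [ 3.2 -2.3 -2. ] 0.01714210126024751 13.825
```

```bash
python3 - <<'E'
from h import *
h=line_to(kq(.48,.0223+.068),speed=.02,until_force=10)
print(h,knob(),(B.T@get_wrist_force()).round(1)); y=knob()[1]
line_to(kq(.48,y-.0025),speed=.02); print(knob(),(B.T@get_wrist_force()).round(1))
for th in (.34,.2):
    h=line_to(kq(th,y-.0025),speed=.04,until_force=12); print(th,h,knob(),(B.T@get_wrist_force()).round(1))
    if h: break
else:
    h=line_to(kq(.0,y-.0025),speed=.04,until_force=12); print(h,knob(),(B.T@get_wrist_force()).round(1))
print(get_gripper_width(),get_clock()); wcam("w5")
E
```

```text
True [0.5447 0.0754 0.1793] [ 3.2 -1.4 -1.6]
[0.5453 0.0736 0.1807] [ 1.1  2.5 -3.1]
0.34 False [0.5427 0.0729 0.1731] [3.1 3.4 0.5]
0.2 False [0.5395 0.0726 0.1631] [3.5 2.1 0.7]
True [0.5369 0.0727 0.1493] [ 0.1 -0.6 -0.1]
0.01698067269319228 15.7333
```

```bash
python3 - <<'E'
from h import *
open_jaws(); print((B.T@get_wrist_force()).round(1),knob())
line_to(np.array(get_tool_pos())-.10*Z2,speed=.12); sleep(.3)
wcam("w6"); print(get_clock())
E
```

```text
[-0.   0.5 -0.2] [0.5379 0.0731 0.1511]
17.7833
```

View pics/w6.png

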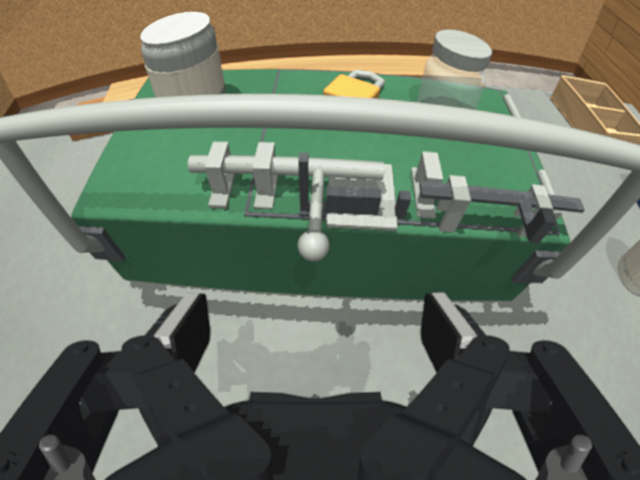

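The bolt now goes through the keeper, and the handle sits between the shelf and the tall stop with the knob at (314,246). The lug is still out at about (538,215). I'll check the knob's height from a second viewpoint.

```bash
python3 - <<'E'
from h import *
line_to(np.array(get_tool_pos())+B@[-.03,-.04,.07],speed=.15); c2=wcam("w7"); c=pickle.load(open("w6.pkl","rb"))
def kn(c,g):
    K=c["mtx"]; v=np.linalg.inv(c["T"])@np.r_[B@np.array(g),1]; t=np.arctan2(np.hypot(*v[:2]),v[2]); u=v[:2]/np.hypot(*v[:2])*t*[K[0,0],K[1,1]]+K[:2,2]
    u0=u.round().astype(int); s=cv2.cvtColor(c["image"],cv2.COLOR_BGR2GRAY)[u0[1]-28:u0[1]+28,u0[0]-28:u0[0]+28]
    m=cv2.morphologyEx((s>95).astype(np.uint8),cv2.MORPH_OPEN,cv2.getStructuringElement(2,(15,15)))
    n,_,st,ce=cv2.connectedComponentsWithStats(m); i=min(range(1,n),key=lambda i:np.hypot(*(ce[i]-28))); return u,ce[i]+u0-28,st[i]
a,b=kn(c,[.5378,.073,.1495]),kn(c2,[.5378,.073,.1495]); print(a,b)
x,e=meet([wray(c,a[1]),wray(c2,b[1])]); print((B.T@x).round(4),e)
print("lug",B.T@onz(*wray(c,(538,213)),.169),get_clock())
E
```

```text
(array([314.45824238, 246.7485839 ]), array([312.87598945, 244.15831135]), array([ 12,   9,  31,  32, 758], dtype=int32)) (array([268.27151583, 256.84509444]), array([266.84367246, 255.03225806]), array([ 16,  15,  23,  23, 403], dtype=int32))
[0.5382 0.074  0.1519] [np.float64(3.27211796396277e-05), np.float64(3.272117963961824e-05)]
lug [ 0.56168298 -0.08219806  0.169     ] 18.55
```

```bash
python3 -c "
from bench import *
print(close_job())"
```

```text
the job is handed in; nothing more can be done
None
```

The hatch is bolted and the job is handed in at about 19 s: the lock bar was slid out to its stop and left there, the bolt was driven home about 50 mm, and the handle is down in the shot notch. I let go and moved the gripper clear, and I saw nothing else on the box or bench disturbed.

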